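# Unhitch the grinding-rest arm from its ball mount

### The job

Take the grinding-rest arm off its ball mount on the bench: gently pull the upright latch handle on top of the coupler sideways against its spring (towards the side plate that hangs down the coupler's side), and keep it pulled while you lift the coupler up off the ball, without yanking or forcing anything against the mount. Finish while still holding the arm, level and still above its mount, with its underside at least 12 cm above the bench; do not put it down, and leave the other things on the bench alone.

Things in the scene. Friction and masses are not known exactly. Their poses are not given: they have to be found in the camera images.
- coupler: Loose grey cast housing 88 x 76 x 52 mm (x, y, z), open below, over the ball (2 mm play), with a 26 mm square tongue stub along +x. Origin on its underside on the ball socket's axis: housing x = -32 to 56 mm, tongue and flange to 142 mm; y = the pull direction, z up. About 0.65 kg with latch (+-20 %), centre of mass near x = 20 mm, under the handle. Seated, its origin is 12 mm above the bench.
- latch (a joint): Spring latch of the coupler, m: 0 shut, grows as the handle is pulled to the coupler's +y, stop at 0.018. Shut, a tooth reaches 4 mm under the flat underside of the ball head; from 0.009 it is free to lift, 0.013 to 0.016 is a good pull. Spring 5 N at 0, 8.5 N at the stop; it shuts if let go. Off the ball it draws the coupler up to 18 mm along +y under the held handle: harmless.
- handle (a point): Point on the latch handle, 14 mm below its top, 22 mm above its foot; axes as the coupler. The handle is an upright steel fin 44 long (x), 14 thick (y), 36 mm tall on top of the coupler: pinch across the 14 mm. Shut and seated it is at x = 20, y = 0 mm of the coupler, 90.5 mm above the bench. A 60 mm wide side plate of the latch hangs down the coupler's +y side: pull to that side.
- mount: The fixed mount under the coupler: dark steel plate 130 x 110 x 12 mm on the bench with a ball-headed stud: neck 16 mm diameter, head 30 mm diameter with a flat underside at 32 mm and a domed top at 52 mm above the bench. Origin on the bench under the stud; x along the tongue, z up. It stands a force of 40 N from the coupler, no more.
- spare_mount: An identical, empty ball mount, fixed to the bench. Origin on the bench under its stud. Not used.
- gouge: Turning gouge lying on the bench, wooden handle 200 x 26 mm towards -x, blade 160 mm towards +x; origin under the joint of both. Leave alone.
- stone: Grey sharpening stone 120 x 40 x 25 mm, origin under its centre. Leave alone.
- jar: Closed amber jar, 72 mm diameter, 100 mm tall, origin under its centre. Leave alone.
- tin: Closed tin, 86 mm diameter, 75 mm tall, origin under its centre. Leave alone.
- bowl: Turned wooden bowl, 110 mm diameter, 50 mm tall, origin under its centre. Leave alone.
- brush: Bench brush lying along its x. Leave alone.
- wrench: Steel wrench lying along its x. Leave alone.
Mind the look-alikes: they are no part of the job. Of the things like the coupler, leave any that is blue; of the rest the smaller one is meant.

How it is judged:
On the way, in this order (a step that is already met when the one before it is completed fails the run):
1. the latch is pulled open while the coupler still sits on its mount (value of joint latch above 0.009 m and z of coupler in the frame of mount below 0.02 m and horizontal distance between coupler and mount below 0.008 m), for 0.1 s.
2. the coupler is lifted off the ball in the gripper, not touching the mount (z of coupler in the frame of mount above 0.065 m and contact force between coupler and mount below 0.5 N and contact force between the fingers and coupler above 2 N), for 0.1 s.
At the end, for the whole second after the job is handed in: The gripper still holds the coupler: its underside at least 115 mm above the bench, level within 0.3 rad (17 degrees), still (under 0.03 m/s), within 120 mm sideways of its mount, touching neither mount, the fingers pressing on it with over 2 N (height (world z) of coupler above 0.115 m and angle between coupler's own z axis and vertical below 0.3 rad and horizontal distance between coupler and mount below 0.12 m and linear speed of coupler below 0.03 m/s and contact force between the fingers and coupler above 2 N and contact force between coupler and mount below 0.5 N and contact force between coupler and spare_mount below 0.5 N); the arm keeps its last pose, push and grip.
It fails at once if the mount is yanked or forced: over 40 N between coupler and mount (contact force between coupler and mount above 40 N).
It fails at once if another thing on the bench is disturbed by over 30 mm (distance of any of gouge, stone, jar, tin, bowl, brush, wrench from where it was at the start of the episode above 0.03 m).
It also fails if it takes over 32 s, if anything falls off the work surface, if the arm or the gripper's body presses on something with over 40 N, if the wrist force passes 120 N, or if a joint passes its speed limit or range.

### The arm

A 6-joint arm with a two-finger parallel gripper is mounted at the origin on the work surface. World frame = base frame: x ahead of the robot, y to its left, z up, the work surface at z = 0. Lengths are in m, angles in rad, forces in N, time in s.
With the tool pointing down it reaches from about 0.35 to 0.925 m from the base axis. Payload 6.4 kg.
Tool frame: the origin (TCP) lies midway between the tips of the shut fingers; the grasp point (between the pads) lies 19 mm behind it; x points along the fingers, z is the direction in which the jaws open and shut, and the axes are right-handed (so a half turn about x gives the same grasp; the last joint's range is limited). The gripper opens to 94 mm and grips with 3 to 60 N. Pads are 16 mm wide; open, the fingers measure 119 mm over their backs; the gripper's body (75 mm by 177 mm) begins 78 mm behind the grasp point.
Start: joints at [1.106, 0.245, 1.558, -0, 1.339, -0.174], TCP at [0.186, 0.623, 0.205] pointing down, gripper open.
Joint ranges: [-3.13, 3.13], [-1.02, 2.26], [0.13, 2.54], [-0.95, 4.09], [0.21, 2.88], [-2.74, 2.74]. Speed limits (rad/s): [2.57, 2.57, 3.14, 3.14, 3.14, 3.14].

### API

Orientations are given as a unit quaternion [w, x, y, z].
In Python, from cell import telemetry, imaging, workorder gives the robot as it stands. The module is installed in compiled form; this text tells all that it offers.
- The arm moves only by the shell command python3 -m creep 'ROWS'. ROWS is JSON, a list that holds one entry, the list of rows, each a list of 5 numbers: the shift along the tool's x, y, z as a fraction of full scale, then the turn about the tool's x as a fraction of full scale, then the opening, from 0 (shut) to 1 (fully open). A call has 1 to 12 rows; each row shifts and turns the commanded pose from where the row before left it, along the tool's axes as they then stand; what a row does not reach is not made up. Full scale, the value 1, is 750 mm for a shift and 180 degrees for a turn. A row lasts 1/10 s, in which the tool goes at most 50 mm and 8.59 degrees, less where a joint would pass 70% of its speed; a pose out of reach is approached as far as the arm can. A call with a number of a shift or a turn outside -1 to 1 is refused whole. A call with a gripper value outside its range is refused whole. The fingers move at their own pace and stop on an object; the grip force is fixed at half the most. Time passes only in rows, so rows that do not move let the fingers close. It gives the time, the measured TCP pose, the force and the opening at its end, in the units of the state.
- telemetry.get_state(): the state, without advancing time (a new reading comes with each control period).
- imaging.camera(name): name is "scene" or "top"; returns a dict with "pixels" (480x640x3 uint8, red, green, blue), "intrinsics" (3x3 intrinsics, pixels), "R" (3x3) and "t" (3): a world point X has camera coordinates R X + t. Camera axes: x right, y down, z forward; pixel columns grow to the right and rows downward; lengths in m; the calibration is good to about 2 mm. A picture is of the moment at which its call begins. There is no depth.
- workorder.job_done(): hands the job in, once; it reports no verdict.
The state is a dict: "t": time; "joint_pos": joint angles; "qvel": joint speeds; "joint_efforts": joint torques, N m; "tcp_pos": TCP position; "ee_rot": TCP orientation; "force": force on the tool from outside, world axes, zero at the start; "ft_torque": the same for the moment, N m; "gripper_width": finger opening in m.
Only numpy, scipy, OpenCV 4.12 (cv2) and the standard library are available. Lean on these libraries where they do the work, as an engineer would, in place of code of your own. Each camera call takes 0.05 s, during which the arm holds its last target. There are 200 camera calls.

## Working session

There is one attempt and no reset: what is moved stays moved. The work goes in short steps, Python scripts to look and compute and a shell command to move; the robot and the scene stay as the last step left them, time stands still between calls to the robot, and variables do not carry over. Pictures are saved under pics/ and viewed, about 8 in all and at most 12, crops included, and the job is handed in when it is done.

```bash
mkdir -p pics
cat > h.py <<'E'
import numpy as np, cv2
from cell import telemetry, imaging, workorder
def shot(n,name):
    c=imaging.camera(n); cv2.imwrite(f'pics/{name}.png',c['pixels'][:,:,::-1]); np.savez(f'pics/{name}.npz',**c); return c
def ray(c,u,v,z):
    K=c['intrinsics'];R=c['R'];t=c['t']; d=R.T@np.linalg.solve(K,[u,v,1.]); o=-R.T@t
    return o+d*(z-o[2])/d[2]
def proj(c,X):
    p=c['intrinsics']@(c['R']@np.array(X)+c['t']); return p[:2]/p[2]
E
python3 - <<'E'
from h import *
a=shot('top','top0');b=shot('scene','sc0')
for c in(a,b): print(-c['R'].T@c['t'],c['intrinsics'][0,0])
s=telemetry.get_state();print(s)
E
```

```text
[0.28418798 0.0245235  1.29245747] 474.57681670023436
[ 1.12143177 -0.6848103   1.01760771] 618.9897923311908
{'t': 0.1, 'joint_pos': array([ 1.10589644e+00,  2.45756066e-01,  1.55886746e+00,  1.88529773e-05,
        1.33869251e+00, -1.74078274e-01]), 'qvel': array([ 0.00087898, -0.00306193, -0.00071291,  0.00023364,  0.00070561,
        0.00196261]), 'joint_efforts': array([ 4.46313588e-04, -4.16912556e+01, -3.15525770e+01,  6.86888024e-02,
        3.09591566e-02, -6.58378985e-05]), 'tcp_pos': array([0.18611476, 0.62223097, 0.20446123]), 'ee_rot': array([ 0.56662612, -0.42254031,  0.56772067,  0.42200446]), 'force': array([-0.77876261,  0.90905868, -0.10089791]), 'ft_torque': array([0.07641474, 0.00150271, 0.05580977]), 'gripper_width': 0.09392556067214737}
```

View pics/top0.png

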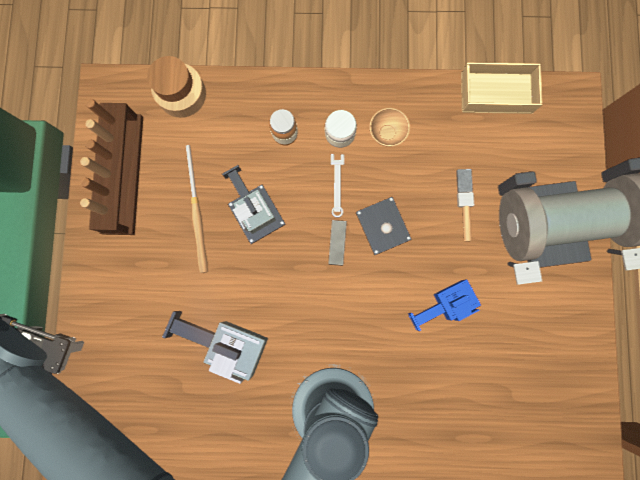

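View pics/sc0.png

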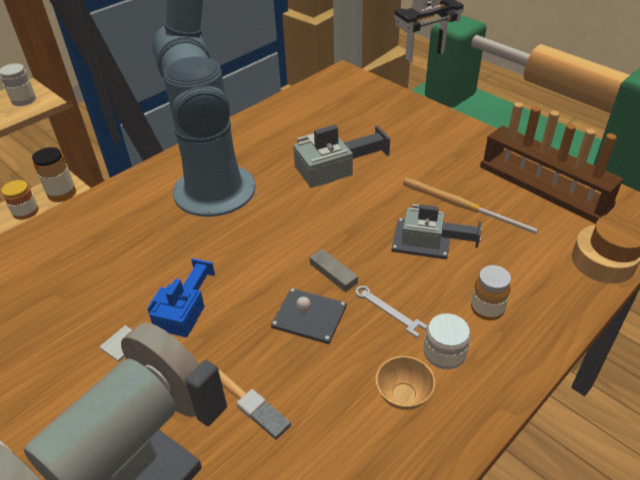

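The top view shows the target: the small grey coupler on its dark plate, at about (252,210). The larger grey one is at (235,350), the blue one at (460,300) and the spare mount at (384,226). In the scene view the target's handle is at about (428,213). I'll enlarge both.

Run:
```python
import cv2
a=cv2.imread('pics/top0.png')[160:250,215:295];b=cv2.imread('pics/sc0.png')[190:265,385:490]
a=cv2.resize(a,None,fx=6,fy=6,interpolation=cv2.INTER_CUBIC);b=cv2.resize(b,None,fx=7,fy=7,interpolation=cv2.INTER_CUBIC)
cv2.imwrite('pics/ca.png',a);cv2.imwrite('pics/cb.png',b)
```

```text
(no output)
```

View pics/ca.png

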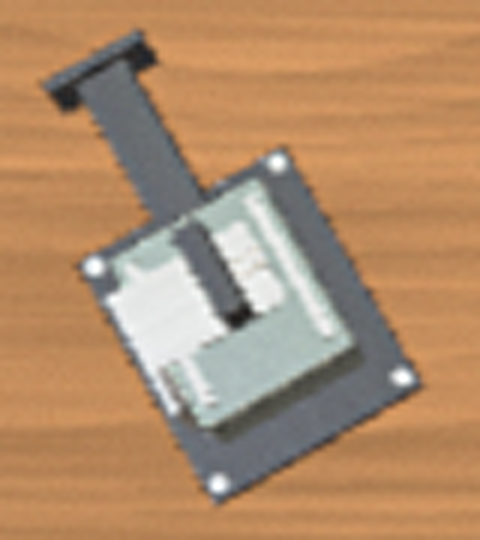

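View pics/cb.png

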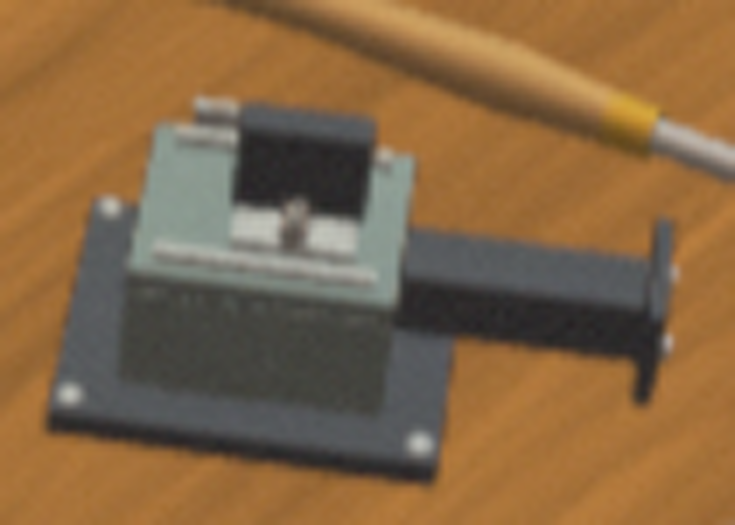

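The top crop gives the four bolts at (278,162), (94,266), (402,376) and (220,484). The handle's top centre is near (213,270), and the white side plate is lower left at about (150,340). In the scene crop the handle's top centre is near (307,122). Next I'll locate these in world coordinates.

Run:
```python
from h import *
A=np.load('pics/top0.npz');B=np.load('pics/sc0.npz')
ua=lambda p:((p[0]+.5)/6-.5+215,(p[1]+.5)/6-.5+160)
ub=lambda p:((p[0]+.5)/7-.5+385,(p[1]+.5)/7-.5+190)
P=[ray(A,*ua(p),.013) for p in [(278,162),(94,266),(402,376),(220,484)]]
Q=[ray(B,*ub(p),.013) for p in [(110,207),(420,443),(69,393)]]
print(np.round(P,4),np.round(Q,4),sep='\n')
m=np.mean(P,0); x=(P[0]+P[1]-P[2]-P[3]);x/=np.linalg.norm(x);psi=np.arctan2(x[1],x[0])
y=P[1]+P[3]-P[0]-P[2]; print('sizes',np.linalg.norm(P[0]-P[2]),np.linalg.norm(P[0]-P[1]),'psi',psi, np.arctan2(y[1],y[0])-np.pi/2)
m2=(Q[0]+Q[1])/2;print('mount',m,m2)
h1=ray(A,*ua((213,270)),.1045);h2=ray(B,*ub((307,122)),.1045)
xx=np.array([np.cos(psi),np.sin(psi),0])
print('handle',h1,h2,'pred',m+.02*xx, m2+.02*xx)
# handle edge in scene: ends of the top near edge
e=[ray(B,*ub(p),.1045) for p in [(240,125),(372,138)]];d=e[1]-e[0];print('fin',np.linalg.norm(d),np.arctan2(d[1],d[0]))
from scipy.spatial.transform import Rotation as Ro
s=telemetry.get_state();R=Ro.from_quat(np.roll(s['ee_rot'],-1)).as_matrix();print(R.round(3))
zt=R[:,2];ang=np.arctan2(zt[1],zt[0]);print('jaw az',ang,'need',psi+np.pi/2,'(mod pi)')
for g in (h1,(h1+h2)/2):print('rel tool', R.T@(np.r_[g[:2],.0905-.019]-s['tcp_pos']))
```

```text
[[0.5911 0.21   0.013 ]
 [0.5406 0.2924 0.013 ]
 [0.4926 0.1495 0.013 ]
 [0.4413 0.2304 0.013 ]]
[[0.4403 0.2308 0.013 ]
 [0.5892 0.2104 0.013 ]
 [0.4901 0.1495 0.013 ]]
sizes 0.1155856194442109 0.09669115355188519 psi 0.5543463145389438 0.5573843606090865
mount [0.51640873 0.22056245 0.013     ] [0.51476278 0.22058392 0.013     ]
handle [0.52163172 0.2225056  0.1045    ] [0.52219102 0.22293648 0.1045    ] pred [0.53341363 0.2310902  0.013     ] [0.53176767 0.23111167 0.013     ]
fin 0.0423682790391929 0.6012611489486542
[[-0.001 -0.958  0.287]
 [-0.002  0.287  0.958]
 [-1.     0.    -0.002]]
jaw az 1.279970629601826 need 2.1251426413338406 (mod pi)
rel tool [ 0.13330877 -0.43608856 -0.28650696]
rel tool [ 0.13330822 -0.43629469 -0.28622037]
```

The checks agree. The bolt spacing is 116 x 97 mm on a 130 x 110 plate, and both cameras put the handle at (0.522, 0.223), with psi about 0.556. The plate's centre sits about 13 mm towards +x of the stud, so I'll rely on the handle. I'll travel at height first, then turn -48.4°.

```bash
python3 -m creep '[[[0,-0.0485,-0.0318,0,1],[0,-0.0485,-0.0318,0,1],[0,-0.0485,-0.0318,0,1],[0,-0.0485,-0.0318,0,1],[0,-0.0485,-0.0318,0,1],[0,-0.0485,-0.0318,0,1],[0,-0.0485,-0.0318,0,1],[0,-0.0485,-0.0318,0,1],[0,-0.0485,-0.0318,0,1],[0,-0.0485,-0.0318,0,1],[0,-0.0485,-0.0318,0,1],[0,-0.0485,-0.0318,0,1]]]'
python3 -m creep '[[[0,0,0,-0.0448,1],[0,0,0,-0.0448,1],[0,0,0,-0.0448,1],[0,0,0,-0.0448,1],[0,0,0,-0.0448,1],[0,0,0,-0.0448,1],[0,0,0,0,1],[0,0,0,0,1]]]'
cat > rel.py <<'E'
from h import *
from scipy.spatial.transform import Rotation as Ro
s=telemetry.get_state();R=Ro.from_quat(np.roll(s['ee_rot'],-1)).as_matrix()
print(s['t'],s['tcp_pos'],'az',np.arctan2(R[1,2],R[0,2]),'xaxis',R[:,0].round(4),'F',s['force'].round(2),'w',s['gripper_width'])
print('to go m',R.T@(np.array([.522,.2227,.0725])-s['tcp_pos']),'frac',R.T@(np.array([.522,.2227,.0725])-s['tcp_pos'])/.75)
E
python3 rel.py
```

```text
t: 1.3
tcp_pos: [0.5231, 0.2218, 0.2051]
ee_rot: [0.567, -0.422, 0.567, 0.422]
force: [-0.1, 1.1, 0.5]
gripper_width: 0.0942
t: 2.1
tcp_pos: [0.5223, 0.2234, 0.2051]
ee_rot: [0.345, -0.617, 0.345, 0.617]
force: [0.1, -0.2, 0.1]
gripper_width: 0.0938
2.1 [0.52226984 0.22336659 0.20514576] az 2.1215746275500837 xaxis [-6.e-04 -1.e-04 -1.e+00] F [ 0.1  -0.21  0.13] w 0.09379505355708488
to go m [ 0.13264594  0.00051016 -0.00045586] frac [ 0.17686126  0.00068021 -0.00060782]
```

```bash
python3 -m creep '[[[0.026,0,0,0,1],[0.026,0,0,0,1],[0.026,0,0,0,1],[0.026,0,0,0,1],[0.013,0,0,0,1],[0,0,0,0,1]]]'
python3 - <<'E'
from h import *
c=shot('scene','sc1');a=cv2.imread('pics/sc1.png')[130:280,360:510]
cv2.imwrite('pics/c1.png',cv2.resize(a,None,fx=4,fy=4,interpolation=cv2.INTER_CUBIC))
E
python3 rel.py
```

```text
t: 2.7
tcp_pos: [0.5213, 0.2231, 0.1161]
ee_rot: [0.344, -0.617, 0.345, 0.618]
force: [0.2, 0.8, -0.2]
gripper_width: 0.0938
2.75 [0.5222835  0.22331396 0.11744804] az 2.1235218321149594 xaxis [-9.e-04 -2.e-04 -1.e+00] F [ 0.02 -0.28 -0.09] w 0.09423293975836684
to go m [ 0.04494841  0.00052449 -0.00038599] frac [ 0.05993122  0.00069932 -0.00051466]
```

View pics/c1.png

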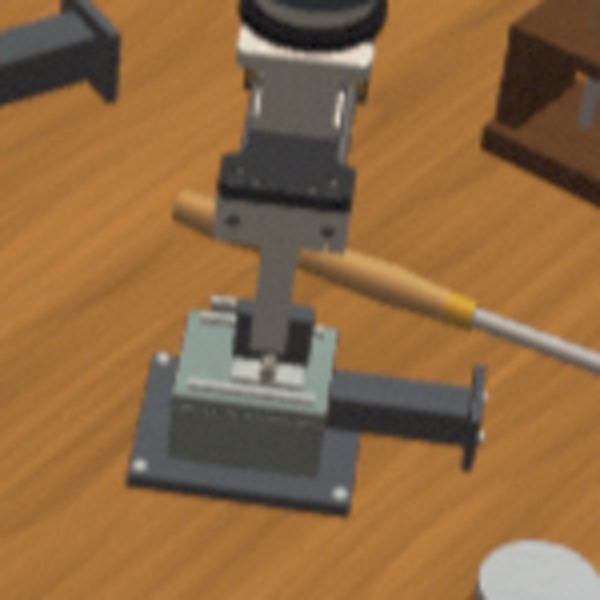

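The finger at (272,320) is lined up with the middle of the fin at about (273,335), and the jaws straddle it. I'll go down the last 44 mm, then close.

```bash
python3 -m creep '[[[0.015,0,0,0,1],[0.015,0,0,0,1],[0.015,0,0,0,1],[0.009,0,0,0,1],[0.004,0,0,0,1],[0,0,0,0,1],[0,0,0,0,1]]]'; python3 rel.py
```

```text
t: 3.45
tcp_pos: [0.5228, 0.2235, 0.0745]
ee_rot: [-0.344, 0.618, -0.344, -0.617]
force: [0.3, 0.6, -0.8]
gripper_width: 0.0938
3.45 [0.52275769 0.22345921 0.0744568 ] az 2.124433453300077 xaxis [ 5.e-04  1.e-04 -1.e+00] F [ 0.31  0.56 -0.8 ] w 0.09375419465469657
to go m [ 0.00195633  0.00104464 -0.00024709] frac [ 0.00260844  0.00139285 -0.00032945]
```

```bash
python3 -m creep '[[[0,0,0,0,0.6],[0,0,0,0,0.4],[0,0,0,0,0.3],[0,0,0,0,0.22],[0,0,0,0,0.2],[0,0,0,0,0.2],[0,0,0,0,0.2]]]'; python3 -m creep '[[[0,0,0,0,0.18],[0,0,0,0,0.15],[0,0,0,0,0.1],[0,0,0,0,0],[0,0,0,0,0],[0,0,0,0,0],[0,0,0,0,0]]]'; python3 rel.py
```

```text
t: 4.15
tcp_pos: [0.5225, 0.2234, 0.0742]
ee_rot: [0.344, -0.618, 0.344, 0.618]
force: [0.3, 0.1, -0.7]
gripper_width: 0.0414
t: 4.85
tcp_pos: [0.5222, 0.2237, 0.0741]
ee_rot: [0.344, -0.617, 0.344, 0.618]
force: [-2.5, 2.5, 0.6]
gripper_width: 0.0137
4.85 [0.52217634 0.22374947 0.07412257] az 2.1244782887499953 xaxis [-5.e-04  6.e-04 -1.e+00] F [-2.51  2.55  0.64] w 0.013693349438754441
to go m [ 0.00162204  0.00070158 -0.00080124] frac [ 0.00216272  0.00093544 -0.00106832]
```

The fin is held at 13.7 mm, its real thickness. Now I'll pull slowly along tool +z, which is the coupler's +y, and watch the spring force.

```bash
python3 -m creep '[[[0,0,0.003,0,0],[0,0,0.003,0,0],[0,0,0.003,0,0],[0,0,0.003,0,0],[0,0,0,0,0],[0,0,0,0,0]]]'; python3 -m creep '[[[0,0,0.002,0,0],[0,0,0.002,0,0],[0,0,0.002,0,0],[0,0,0,0,0],[0,0,0,0,0],[0,0,0,0,0]]]'; python3 rel.py
```

```text
t: 5.45
tcp_pos: [0.5185, 0.2299, 0.0741]
ee_rot: [-0.344, 0.619, -0.345, -0.617]
force: [3.0, -4.6, -2.8]
gripper_width: 0.0135
t: 6.05
tcp_pos: [0.5163, 0.2334, 0.0742]
ee_rot: [-0.344, 0.619, -0.345, -0.617]
force: [2.4, -6.1, -0.9]
gripper_width: 0.0141
6.05 [0.51631458 0.23343309 0.07417805] az 2.1248195841064748 xaxis [ 0.002  -0.0029 -1.    ] F [ 2.43 -6.09 -0.93] w 0.014056757907974674
to go m [ 0.00172008  0.00081214 -0.01211284] frac [ 0.00229344  0.00108285 -0.01615045]
```

```bash
python3 -m creep '[[[0,0,0.0027,0,0],[0,0,0.0027,0,0],[0,0,0,0,0],[0,0,0,0,0],[0,0,0,0,0]]]'
python3 - <<'E'
from h import *
F=[]
for i in range(4):
    c=shot('scene','sc2');s=telemetry.get_state();F.append(np.r_[s['force'],s['tcp_pos']])
F=np.mean(F,0);print(F,'pull',-F[:3]@[-.528,.849,0])
a=cv2.imread('pics/sc2.png')[180:270,380:490]
cv2.imwrite('pics/c2.png',cv2.resize(a,None,fx=6,fy=6,interpolation=cv2.INTER_CUBIC))
E
python3 rel.py
```

```text
t: 6.55
tcp_pos: [0.5143, 0.2367, 0.0741]
ee_rot: [-0.344, 0.619, -0.345, -0.616]
force: [4.1, -6.4, -2.5]
gripper_width: 0.0138
[ 3.40513331 -5.85492029 -2.30652752  0.51428209  0.2367077   0.07417385] pull 6.7687377104648245
6.75 [0.51429548 0.2366945  0.07419224] az 2.1248790781392466 xaxis [ 0.0022 -0.0033 -1.    ] F [ 4.17 -6.37 -2.91] w 0.014166871298609985
to go m [ 0.00175476  0.0008119  -0.01594775] frac [ 0.00233968  0.00108254 -0.02126367]
```

View pics/c2.png

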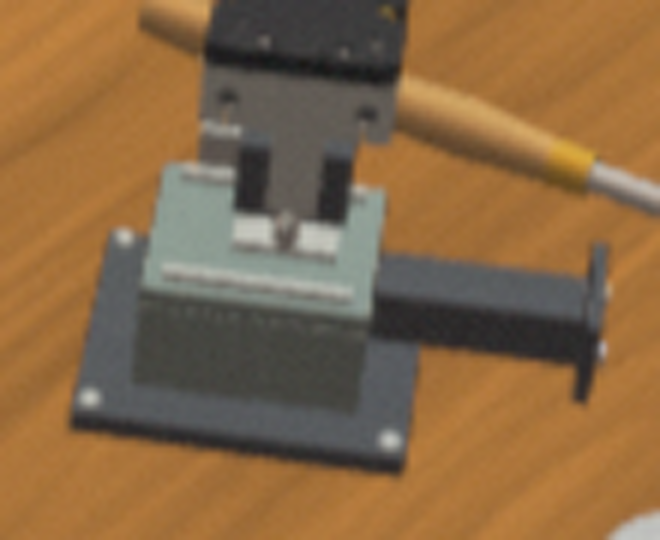

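The coupler is still seated, with its near left corner at crop (145,290), and the fin has moved back with the fingers. I'll measure the housing's shift from the tongue, to get the true latch travel.

Run:
```python
from h import *
B=np.load('pics/sc0.npz')
a=cv2.imread('pics/sc0.png',0);b=cv2.imread('pics/sc2.png',0)
def sh(x0,y0,x1,y1):
    t=cv2.resize(a[y0:y1,x0:x1],None,fx=8,fy=8,interpolation=3);w=cv2.resize(b[y0-6:y1+6,x0-6:x1+6],None,fx=8,fy=8,interpolation=3)
    r=cv2.matchTemplate(w,t,5);_,v,_,l=cv2.minMaxLoc(r);return v,l[0]/8-6,l[1]/8-6
for n,box in dict(tongue=(450,220,484,250),plate_front=(391,240,448,262),housing=(402,226,442,246)).items():print(n,sh(*box))
yc=np.array([-.528,.849,0])
X=np.array([.55,.24,.06]);print('px per 5mm +y',proj(B,X+.005*yc)-proj(B,X))
```

```text
tongue (0.9885199069976807, 0.0, -1.0)
plate_front (0.9950438737869263, 0.0, 0.0)
housing (0.9846930503845215, 0.0, -1.0)
px per 5mm +y [ 0.19509052 -1.4183436 ]
```

The housing has moved about 3 mm, which is its play, and the handle about 15.5 mm, so the latch is at about 12.5 mm. I'll pull 1.5 mm more and then lift slowly, first by a test lift.

```bash
python3 -m creep '[[[0,0,0.002,0,0],[0,0,0,0,0],[0,0,0,0,0],[-0.003,0,0,0,0],[-0.004,0,0,0,0],[-0.004,0,0,0,0],[0,0,0,0,0],[0,0,0,0,0]]]'; python3 rel.py
```

```text
t: 7.55
tcp_pos: [0.5121, 0.2374, 0.0809]
ee_rot: [-0.342, 0.618, -0.346, -0.617]
force: [2.7, -6.8, -7.2]
gripper_width: 0.0136
7.55 [0.512124   0.23743165 0.08089471] az 2.1255395875991 xaxis [-8.0e-04 -4.8e-03 -1.0e+00] F [ 2.74 -6.8  -7.22] w 0.013645323387560995
to go m [ 0.00845672 -0.00066239 -0.01769387] frac [ 0.01127562 -0.00088319 -0.02359183]
```

The vertical load of 7.2 N is just the coupler's weight (about 6.4 N) plus friction. I'll carry on slowly.

```bash
python3 -m creep '[[[-0.006,0,0,0,0],[-0.006,0,0,0,0],[-0.006,0,0,0,0],[0,0,0,0,0],[0,0,0,0,0]]]'; python3 rel.py
```

```text
t: 8.05
tcp_pos: [0.5122, 0.2373, 0.0945]
ee_rot: [-0.342, 0.618, -0.346, -0.617]
force: [2.7, -5.7, -6.5]
gripper_width: 0.0139
8.05 [0.51215881 0.23728409 0.09452647] az 2.125572225142083 xaxis [-8.0e-04 -5.3e-03 -1.0e+00] F [ 2.75 -5.74 -6.47] w 0.013886693946524755
to go m [ 0.02209443 -0.00076002 -0.01749196] frac [ 0.02945924 -0.00101336 -0.02332261]
```

```bash
python3 -m creep '[[[-0.006,0,0,0,0],[-0.006,0,0,0,0],[-0.006,0,0,0,0],[-0.006,0,0,0,0],[-0.006,0,0,0,0],[-0.006,0,0,0,0],[0,0,0,0,0],[0,0,0,0,0]]]'; python3 rel.py
```

```text
t: 8.85
tcp_pos: [0.5121, 0.2397, 0.1226]
ee_rot: [0.344, -0.617, 0.344, 0.618]
force: [-0.6, 0.3, -5.8]
gripper_width: 0.0138
8.85 [0.51207251 0.2396994  0.12263169] az 2.1245547349021097 xaxis [-7.e-04  0.e+00 -1.e+00] F [-0.63  0.35 -5.83] w 0.013817527780493534
to go m [ 0.05012452  0.00046799 -0.01969858] frac [ 0.06683269  0.00062399 -0.02626478]
```

The side force has gone and only the weight of 5.8 N remains, so it's off the ball. I'll raise it another 83 mm.

```bash
python3 -m creep '[[[-0.01,0,0,0,0],[-0.01,0,0,0,0],[-0.015,0,0,0,0],[-0.02,0,0,0,0],[-0.02,0,0,0,0],[-0.02,0,0,0,0],[-0.01,0,0,0,0],[-0.005,0,0,0,0],[0,0,0,0,0],[0,0,0,0,0],[0,0,0,0,0],[0,0,0,0,0]]]'
python3 - <<'E'
from h import *
c=shot('scene','sc3');a=cv2.imread('pics/sc3.png')[100:300,340:540]
cv2.imwrite('pics/c3.png',cv2.resize(a,None,fx=3,fy=3,interpolation=cv2.INTER_CUBIC))
E
python3 rel.py
```

```text
t: 10.05
tcp_pos: [0.5121, 0.2395, 0.2047]
ee_rot: [0.344, -0.617, 0.345, 0.618]
force: [0.4, -0.0, -6.4]
gripper_width: 0.0136
10.1 [0.51219202 0.23950358 0.2048433 ] az 2.124424156124467 xaxis [-1.e-03 -3.e-04 -1.e+00] F [-0.37  0.04 -5.24] w 0.013495823898738551
to go m [ 0.13233767  0.00035719 -0.01949154] frac [ 0.17645022  0.00047626 -0.02598871]
```

View pics/c3.png

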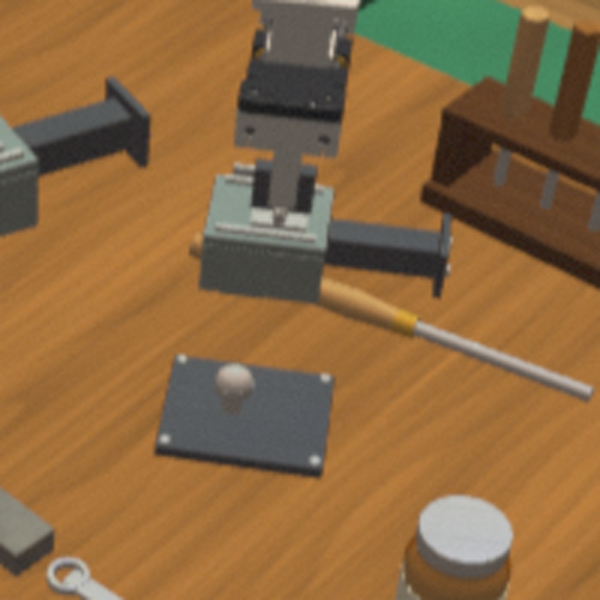

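The coupler hangs level and clear. Its near lower corner is at crop (200,288), and the bare ball is at (235,382). I'll check the height by projection and hand in if it agrees.

Run:
```python
from h import *
B=np.load('pics/sc3.npz');p=telemetry.get_state()['tcp_pos']
x=np.array([.849,.528,0]);y=np.array([-.528,.849,0])
for z in (.115,.130,.143):
    o=np.r_[p[:2],z]-.02*x
    q=[(proj(B,o+a*x-.038*y)-[340,100])*3 for a in(-.032,.056)];print(z,np.round(q,1))
ok=abs(((proj(B,np.r_[p[:2],.143]-.052*x-.038*y)-[340,100])*3-[200,288])).max()<12
print(ok)
if ok: print(workorder.job_done())
```

```text
0.115 [[194.7 317.4]
 [313.  332.5]]
0.13 [[196.1 301.9]
 [315.2 317. ]]
0.143 [[197.2 288.4]
 [317.2 303.4]]
True
the job is handed in; nothing more can be done
None
```

The grinding-rest arm is off its ball mount and still held in the gripper, and I've handed the job in at about 10 s of the 32 s allowed. No verdict was given.

- **How it went:** I gripped the latch handle across its 14 mm thickness. I pulled it about 15–17 mm towards the side plate and kept it pulled while lifting slowly.
- **Latch opening:** I estimate about 12.5–14 mm. That allows for the roughly 3 mm the housing shifted, which I could only measure roughly, to about one pixel. The latch travel was not measured directly.
- **Forces:** the tool felt at most about 8 N sideways and 7 N down, against the 40 N limit at the mount. Once the coupler was off the ball, only its weight of about 6 N was left.
- **Final position:** the underside is about 143 mm above the bench. The camera view of the coupler's near lower corner matched that height to within a pixel. It hangs level and still, about 20 mm sideways of its mount, and touches neither mount.
- **One disagreement:** the plate's centre was about 13 mm away from where the handle position put the stud. The stud turned out not to be in the middle of the plate, so I used the handle position, on which both cameras agreed to within 1 mm.
- **Other items:** I touched nothing else on the bench, but I didn't measure their positions again at the end.

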